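Close and lock the board clamp

ROBOT

A 6-joint arm with a two-finger parallel gripper is mounted at the origin on the work surface. World frame = base frame: x ahead of the robot, y to its left, z up, the work surface at z = 0. Lengths are in m, angles in degrees, forces in N, time in s.
With the tool pointing down it reaches from about 0.425 to 0.95 m from the base axis. Payload 14.7 kg.
Tool frame: the origin (TCP) lies midway between the tips of the shut fingers; the grasp point (between the pads) lies 19 mm behind it; z points along the fingers, y is the line along which they close (so a half turn about z gives the same grasp; the last joint's range is limited). The gripper opens to 85 mm and grips with 20 to 120 N. Pads are 22 mm wide; open, the fingers measure 114 mm over their backs; the gripper's body (76 mm by 85 mm) begins 54 mm behind the grasp point. The pads swing forward as they close: fully open they stand 13 mm farther back than shut.
Start: joints at [70.611, 27.513, 91.461, -0, 61.026, -2.67], TCP at [0.187, 0.623, 0.231] pointing down, gripper open.
Joint ranges: [-157.49, 157.49], [-46.99, 117.5], [13.45, 153.17], [-89.5, 269.5], [5.16, 153.95], [-167.48, 167.48]. Speed limits (degrees/s): [108.29, 108.29, 136.94, 172.46, 172.46, 172.46].

INTERFACE

Orientations are given as [roll, pitch, yaw] about the fixed x, y, z axes, in that order (R = Rz(yaw) Ry(pitch) Rx(roll)).
In Python, from plant import ctrl, capture gives the robot as it stands.
- The arm moves only by the shell command python3 -m crank 'ROWS' [FORCE]. ROWS is text: rows parted by semicolons, each of 7 numbers parted by spaces: the shift along the tool's x, y, z in m, then the turn, a rotation vector about the tool's x, y, z in rad, then the opening, from 0 (shut) to 1 (fully open). In form: dx dy dz ax ay az jaw; .... A call has 1 to 12 rows; each row is the pose to reach, as a shift and turn from the pose commanded when the call began, along the tool's axes at that moment; what a row does not reach only later rows make up. A row lasts 1/10 s, in which the tool goes at most 50 mm and 8.59 degrees, less where a joint would pass 70% of its speed; a pose out of reach is approached as far as the arm can. A call with a gripper value outside its range is refused whole. The fingers move at their own pace and stop on an object; FORCE is the grip in N (left out, the last holds). Time passes only in rows, so rows that repeat a pose let the fingers close. It gives the time, the measured TCP pose, the force, the opening and the grip force at its end, in the units of the state.
- ctrl.read_state(): the state, without advancing time (a new reading comes with each control period).
- capture(name): name is "scene" or "top"; returns a dict with "frame" (420x560x3 uint8, red, green, blue), "intrinsics" (3x3 intrinsics, pixels), "T" (4x4, takes a point from camera to world coordinates). Camera axes: x right, y down, z forward; pixel columns grow to the right and rows downward; lengths in m; the calibration is good to about 2 mm. A picture is of the moment at which its call begins. There is no depth.
- ctrl.sign_off(): hands the job in; it is judged then, once.
The state is a dict: "time": time; "joints": joint angles; "joint_vel": joint speeds; "effort": joint torques, N m; "ee_pos": TCP position; "orientation": TCP orientation; "contact_force": force on the tool from outside, world axes, zero at the start; "ft_torque": the same for the moment, N m; "width": finger opening in m; "grasp_force": force on a finger pad.
Only numpy, scipy, OpenCV 4.12 (cv2) and the standard library are available. Lean on these libraries where they do the work, as an engineer would, in place of code of your own. Each camera call takes 0.05 s, during which the arm holds its last target. There are 200 camera calls.

TASK

Clamp the circuit board: push the yellow knob along its L-shaped slot as far as the corner, so that the jaw slides the board home, then push it round the corner into the side leg, fully to the green-dot end, and leave it locked there. Only push the knob with a fingertip or the outside of the fingers; do not take it between the fingers. Do not touch the board, and leave the spool, tester and jar where they are.

Things in the scene. Friction and masses are not known exactly. Their poses are not given: they have to be found in the camera images.
- clamp: Board clamp fixed to the bench: black base 330 mm (its x) by 170 mm (its y), 12 mm thick, origin under its centre on the bench, z up. A blue cover, top 34 mm above the bench, spans x -155 to -5, y -75 to 75 mm, with an L-shaped slot 16 mm wide, inner corner rounded 6 mm. A red dot marks the slot's open end, a green dot its locked end.
- slot_open (a point): open end of the slot's long leg: where the knob's axis is at jaw travel 0; at (-120,-25,34) mm in the clamp's frame, on the cover's top. The long leg runs from here along the clamp's +x
- slot_corner (a point): corner of the slot: where the knob's axis turns; at (-40,-25,34) mm in the clamp's frame, on the cover's top. The side leg runs from here along the clamp's +y
- slot_lock (a point): locked end of the side leg, beside the green dot: where the knob's axis must finish; at (-40,25,34) mm in the clamp's frame, on the cover's top
- nest_stop (a point): middle of the top edge of the end stop of the board's nest, on the face towards the jaw; at (148,0,30) mm in the clamp's frame. The nest has a floor 16 mm above the bench and aluminium side rails 30 mm high, 96 mm apart
- jaw (a joint): travel of the jaw with its knob along the clamp's +x, metres: 0 = open, 0.08 = knob at the corner (0.078 to 0.082 when locked). About 2 N of friction, no spring: stays where it is left. The starting value varies from 0 to 0.025. The jaw blade (70 mm wide, top 36 mm high) ahead of the cover pushes the board for the last 5 to 17 mm of its travel.
- knob (a joint): travel of the knob across the jaw along the clamp's +y, metres: 0 = in the long leg (free play 2 mm either way), 0.05 = at the end of the side leg, locked. About 1.5 N of friction, no spring. Only free to move when the knob is at the corner.
- knob_top (a point): centre of the top of the yellow knob, 74 mm above the bench. The knob is an upright cylinder 34 mm in diameter; its underside is 42 mm above the bench, 8 mm over the cover, on a 12 mm pin that runs in the slot.
- board: loose green circuit board, 60 mm (its x) by 90 mm (its y), 8 mm thick with parts up to 9 mm high on it, 40 to 85 g, lying in the nest; origin at the centre of its underside. Home is with its far edge at or near the end stop: origin at about x 113 to 118 mm in the clamp's frame; it starts 10 to 18 mm short of the stop.
- solder: bystander: red spool of solder standing on its flange, 60 mm diameter, 48 mm high, origin at the centre of its underside
- tester: bystander: white hand-held component tester lying flat, 100 x 58 x 24 mm, origin at the centre of its underside
- flux: bystander: small jar of flux with a black cap, 44 mm diameter, 45 mm high, origin at the centre of its underside
Mind the look-alikes: they are no part of the job. There is more than one size of the board; the job needs the largest.

How it is judged:
By the outcome, as a careful person would: the job done as asked, in the order asked, and still so for the second after the job is handed in, with the robot touching nothing.
It also fails if it takes over 50 s, if anything falls off the work surface, if the arm or the gripper's body presses on something with over 40 N, if the wrist force passes 120 N, or if a joint passes its speed limit or range.

## Working session

There is one attempt and no reset: what is moved stays moved. The work goes in short steps, Python scripts to look and compute and a shell command to move; the robot and the scene stay as the last step left them, time stands still between calls to the robot, and variables do not carry over. Pictures are saved under pics/ and viewed, at most 10 in all, crops included, and the job is handed in when it is done.

```bash
mkdir -p pics; python3 - <<'E'
from plant import ctrl,capture
import cv2,numpy as np
for n in("scene","top"):
    c=capture(n);cv2.imwrite(f"pics/{n}0.png",c["frame"][:,:,::-1]);np.savez(f"pics/{n}0.npz",**c)
    print(n,c["intrinsics"].round(1).tolist(),c["T"].round(3).tolist())
s=ctrl.read_state();print(s["time"],s["ee_pos"],s["orientation"],s["width"])
E
```

```text
scene [[430.5, 0.0, 277.3], [0.0, 430.5, 205.2], [0.0, 0.0, 1.0]] [[-0.134, 0.785, -0.605, 1.107], [0.991, 0.107, -0.08, 0.102], [0.002, -0.611, -0.792, 0.717], [0.0, 0.0, 0.0, 1.0]]
top [[532.7, 0.0, 281.6], [0.0, 532.7, 208.5], [0.0, 0.0, 1.0]] [[0.024, -0.992, 0.12, 0.503], [-0.999, -0.022, 0.023, 0.014], [-0.02, -0.121, -0.992, 0.914], [0.0, 0.0, 0.0, 1.0]]
0.1 [0.18683305 0.62219283 0.23073753] [-1.79937846e+02 -3.18853864e-03  1.63282386e+02] 0.08543193673534953
```

View pics/scene0.png

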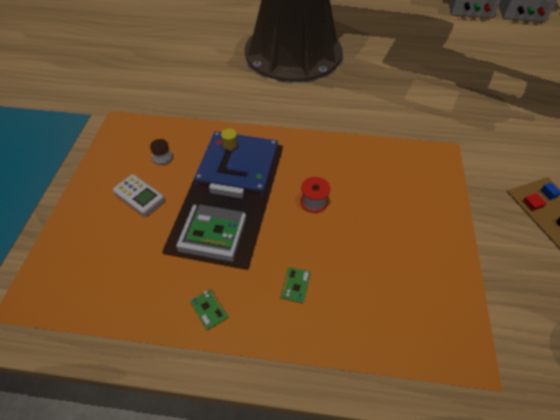

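View pics/top0.png

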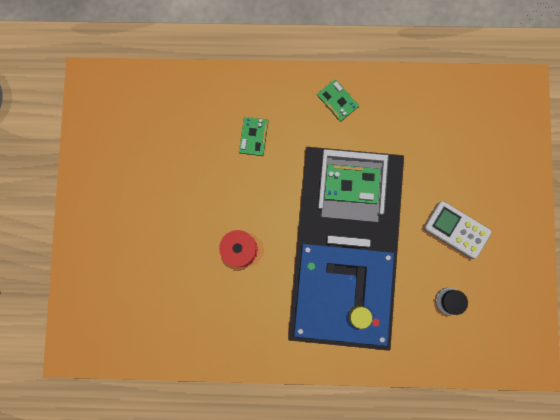

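The scene shows one clamp: yellow knob at top-view (361,318), red dot (376,323), green dot (311,266). There are three green boards: in the nest (353,185), loose (254,136) and loose (338,100). The nested one is largest (about 60x90 mm), so it is the one meant. Bystanders are the spool (238,249), tester (458,230) and jar (452,302).

```bash
cat > h.py <<'E'
import cv2,numpy as np
def proj(c,p):
    T=np.linalg.inv(c["T"]);q=np.atleast_2d(p)@T[:3,:3].T+T[:3,3];q=q@c["intrinsics"].T;return q[:,:2]/q[:,2:]
def back(c,uv,z):
    uv=np.atleast_2d(uv);d=np.c_[uv,np.ones(len(uv))]@np.linalg.inv(c["intrinsics"]).T@c["T"][:3,:3].T
    o=c["T"][:3,3];return o+d*((z-o[2])/d[:,2:])
def blob(c,lo,hi,box=None):
    h=cv2.cvtColor(c["frame"],cv2.COLOR_RGB2HSV);m=cv2.inRange(h,lo,hi)
    if box: k=np.zeros_like(m);k[box[1]:box[3],box[0]:box[2]]=255;m&=k
    cs,_=cv2.findContours(m,cv2.RETR_EXTERNAL,cv2.CHAIN_APPROX_NONE);return max(cs,key=cv2.contourArea)[:,0].astype(float)
E
python3 - <<'E'
from h import *
c=dict(np.load("pics/top0.npz"))
b=blob(c,(105,120,50),(130,255,255));w=back(c,b,.034)[:,:2]
r=cv2.minAreaRect((w*1000).astype(np.float32));print("cover",r)
rd=blob(c,(0,150,100),(6,255,255),(368,312,390,334)).mean(0);g=blob(c,(45,100,60),(85,255,255),(300,255,322,277)).mean(0)
print("dots",rd,g,back(c,[rd,g],.034))
k=blob(c,(22,150,100),(35,255,255),(340,300,385,340));(u,rr)=cv2.minEnclosingCircle(k.astype(np.float32))
print("knob",u,rr,back(c,[u],.074))
cen=np.array(r[0])/1000
cam=np.array
# yaw from rect, direction near world +x
box=cv2.boxPoints(r);e=[box[1]-box[0],box[2]-box[1]];e=max(e,key=lambda v:abs(v[0]));e=e*np.sign(e[0]);y=np.arctan2(e[1],e[0]);print("yaw",np.degrees(y))
R=np.array([[np.cos(y),-np.sin(y)],[np.sin(y),np.cos(y)]]);o=cen-R@[-.08,0]
print("origin",o)
for n,p in dict(open=(-.12,-.025),corner=(-.04,-.025),lock=(-.04,.025)).items():print(n,o+R@p)
kw=back(c,[u],.074)[0,:2];print("knob in clamp",R.T@(kw-o))
im=c["frame"][:,:,::-1].copy()
im=cv2.resize(im[70:360,220:500],None,fx=2,fy=2,interpolation=cv2.INTER_CUBIC)
pts=[(*(o+R@p[:2]),p[2]) for p in [(-.12,-.025,.034),(-.04,-.025,.034),(-.04,.025,.034),(.165,.085,.012),(.165,-.085,.012),(-.165,.085,.012),(-.165,-.085,.012),(.148,0,.03)]]
for q in proj(c,np.array(pts)): cv2.circle(im,tuple(int(v) for v in (q-[220,70])*2),3,(255,0,255),1)
cv2.imwrite("pics/crop1.png",im)
E
```

```text
cover ((471.8569641113281, -70.55233001708984), (151.5060272216797, 151.33554077148438), 85.94081115722656)
dots [375.57142857 322.        ] [311.         265.66666667] [[ 0.42799694 -0.12192453  0.034     ]
 [ 0.51605489 -0.01600572  0.034     ]]
knob (365.5, 323.5) 3.5356338024139404 [[ 0.42871356 -0.10025     0.074     ]]
yaw -4.059189
origin [ 0.55165628 -0.07621529]
open [ 0.43018763 -0.09265814]
corner [ 0.50998695 -0.0983211 ]
lock [ 0.5135263  -0.04844652]
knob in clamp [-0.12093297 -0.03267716]
```

View pics/crop1.png

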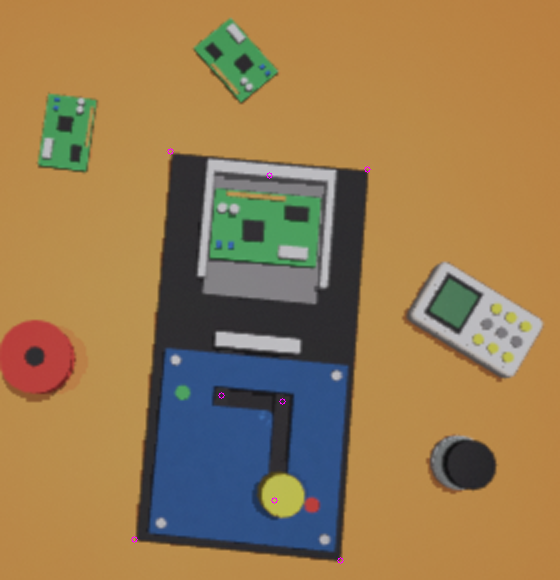

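The overlay fits the clamp's base, slot and stop to a few mm, and the nested board is clearly the largest of the three. The knob centre is at crop (282,495), i.e. (361,317.5). Next is the knob position and the first move: shut fingers, tool y along clamp y, tilted 12° so the tip reaches back behind the knob.

```bash
cat >> h.py <<'E'
from scipy.spatial.transform import Rotation as Ro
Y=np.radians(-4.06);RC=np.array([[np.cos(Y),-np.sin(Y)],[np.sin(Y),np.cos(Y)]]);O=np.array([.5517,-.0762])
def state():
    from plant import ctrl
    s=ctrl.read_state();p=np.array(s["ee_pos"]);R=Ro.from_euler("xyz",s["orientation"],degrees=True)
    print("t",s["time"],"clamp xy",(RC.T@(p[:2]-O)).round(4),"z",p[2].round(4),"ori",np.round(s["orientation"],1),"F",np.round(s["contact_force"],1),"w",round(s["width"],3));return p,R
def goal(cx,cy,z,tilt):  # clamp-frame TCP, tilt deg about tool y
    p,R=state();w=np.r_[O+RC@[cx,cy],z]
    G=Ro.from_euler("xyz",[180,0,180-4.06],degrees=True)*Ro.from_rotvec([0,np.radians(tilt),0])
    print("row",R.inv().apply(w-p).round(4),(R.inv()*G).as_rotvec().round(4),"world",w.round(3),"joint-r",np.hypot(*w[:2]).round(3))
E
python3 - <<'E'
from h import *
c=dict(np.load("pics/top0.npz"))
k=blob(c,(22,90,60),(35,255,255),(340,300,374,340));u,rr=cv2.minEnclosingCircle(k.astype(np.float32))
for q in (u,(361,317.5)):
    w=back(c,[q],.074)[0,:2];print(q,rr,w,"clamp",RC.T@(w-O))
goal(-.08,.15,.16,12);goal(-.165,-.025,.16,12)
E
```

```text
(360.2004699707031, 316.52899169921875) 11.743385314941406 [ 0.43908292 -0.09202236] clamp [-0.11121422 -0.02375606]
(361, 317.5) 11.743385314941406 [ 0.43763885 -0.09326469] clamp [-0.11256671 -0.02509752]
t 0.1 clamp xy [-0.4134  0.6708] z 0.2307 ori [-179.9   -0.   163.3] F [-0.4 -0.3 -0.3] w 0.085
row [-0.4394 -0.435   0.0712] [ 0.0221  0.2084 -0.2202] world [0.483 0.079 0.16 ] joint-r 0.489
t 0.1 clamp xy [-0.4134  0.6708] z 0.2307 ori [-179.9   -0.   163.3] F [-0.4 -0.3 -0.3] w 0.085
row [-0.3948 -0.6244  0.0714] [ 0.0221  0.2084 -0.2202] world [ 0.385 -0.089  0.16 ] joint-r 0.396
```

Knob is at clamp (-112,-25) mm, so jaw travel is about 8 mm, which fits the 0–25 mm range; its measured radius of 18 mm is also consistent. Moving above.

```bash
R="-0.44 -0.435 0.07 0.022 0.208 -0.22 0"; python3 -m crank '-0.44 -0.435 0.07 0.022 0.208 -0.22 0;-0.44 -0.435 0.07 0.022 0.208 -0.22 0;-0.44 -0.435 0.07 0.022 0.208 -0.22 0;-0.44 -0.435 0.07 0.022 0.208 -0.22 0;-0.44 -0.435 0.07 0.022 0.208 -0.22 0;-0.44 -0.435 0.07 0.022 0.208 -0.22 0;-0.44 -0.435 0.07 0.022 0.208 -0.22 0;-0.44 -0.435 0.07 0.022 0.208 -0.22 0;-0.44 -0.435 0.07 0.022 0.208 -0.22 0;-0.44 -0.435 0.07 0.022 0.208 -0.22 0;-0.44 -0.435 0.07 0.022 0.208 -0.22 0;-0.44 -0.435 0.07 0.022 0.208 -0.22 0' 20
python3 -c "
from h import *
goal(-.08,.15,.16,12);goal(-.165,-.025,.15,12)"
```

```text
time: 1.3
ee_pos: [0.4615, 0.1183, 0.1662]
orientation: [179.9, -12.0, 175.9]
contact_force: [0.8, 0.9, 0.2]
width: -0.0001
grasp_force: 0.0
t 1.3 clamp xy [-0.1037  0.1877] z 0.1662 ori [179.9 -12.  175.9] F [0.8 0.9 0.2] w -0.0
row [-0.0245 -0.0377  0.0011] [ 0.0011  0.0006 -0.0001] world [0.483 0.079 0.16 ] joint-r 0.489
t 1.3 clamp xy [-0.1037  0.1877] z 0.1662 ori [179.9 -12.  175.9] F [0.8 0.9 0.2] w -0.0
row [ 0.0565 -0.2127  0.0284] [ 0.0011  0.0006 -0.0001] world [ 0.385 -0.089  0.15 ] joint-r 0.396
```

```bash
python3 -m crank '0.056 -0.213 0.028 0 0 0 0;0.056 -0.213 0.028 0 0 0 0;0.056 -0.213 0.028 0 0 0 0;0.056 -0.213 0.028 0 0 0 0;0.056 -0.213 0.028 0 0 0 0;0.056 -0.213 0.028 0 0 0 0;0.056 -0.213 0.028 0 0 0 0;0.056 -0.213 0.028 0 0 0 0'
python3 - <<'E'
from h import *
from plant import capture
goal(-.165,-.025,.15,12);goal(-.165,-.025,.055,12)
c=capture("scene");cv2.imwrite("pics/s2.png",cv2.resize(c["frame"][60:280,130:360,::-1],None,fx=2.5,fy=2.5))
E
```

```text
time: 2.1
ee_pos: [0.3857, -0.0873, 0.1505]
orientation: [179.9, -12.0, 176.0]
contact_force: [-0.4, -0.4, -0.0]
width: -0.0002
grasp_force: 0.0
t 2.1 clamp xy [-0.1648 -0.0228] z 0.1505 ori [179.9 -12.  176. ] F [-0.4 -0.4 -0. ] w -0.0
row [ 0.0001 -0.0022  0.0005] [0.0011 0.0008 0.0004] world [ 0.385 -0.089  0.15 ] joint-r 0.396
t 2.1 clamp xy [-0.1648 -0.0228] z 0.1505 ori [179.9 -12.  176. ] F [-0.4 -0.4 -0. ] w -0.0
row [-0.0196 -0.0023  0.0935] [0.0011 0.0008 0.0004] world [ 0.385 -0.089  0.055] joint-r 0.396
```

View pics/s2.png

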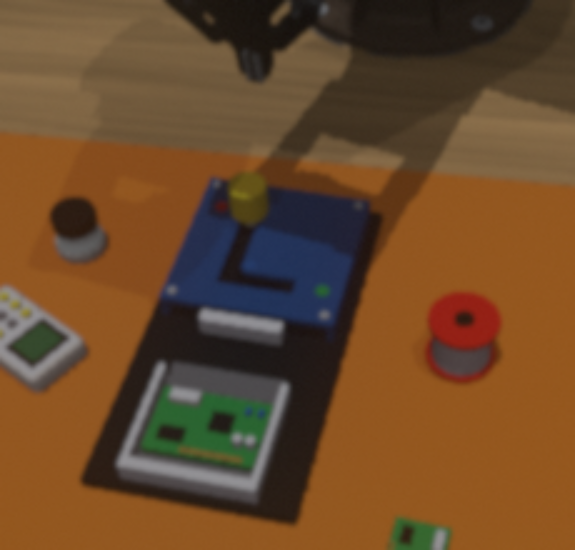

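The picture shows the shut fingertips (257,75) behind and above the knob (248,190), in line with the long leg. Descending behind the knob.

```bash
python3 -m crank '-0.010 -0.002 0.048 0 0 0 0;-0.020 -0.002 0.096 0 0 0 0;-0.020 -0.002 0.096 0 0 0 0;-0.020 -0.002 0.096 0 0 0 0'
python3 - <<'E'
from h import *
goal(-.12,-.025,.052,12);goal(-.07,-.025,.052,12)
E
```

```text
time: 2.55
ee_pos: [0.3844, -0.089, 0.0528]
orientation: [179.9, -12.1, 176.0]
contact_force: [1.1, 0.5, 0.4]
width: -0.0002
grasp_force: 0.0
t 2.55 clamp xy [-0.166  -0.0246] z 0.0528 ori [179.9 -12.1 176. ] F [1.1 0.5 0.4] w -0.0
row [-0.0451 -0.0004 -0.0089] [ 0.0013 -0.0022  0.0012] world [ 0.43  -0.093  0.052] joint-r 0.44
t 2.55 clamp xy [-0.166  -0.0246] z 0.0528 ori [179.9 -12.1 176. ] F [1.1 0.5 0.4] w -0.0
row [-0.094  -0.0005 -0.0194] [ 0.0013 -0.0022  0.0012] world [ 0.48  -0.096  0.052] joint-r 0.49
```

```bash
python3 -m crank '-0.010 0 -0.002 0 0 0 0;-0.018 0 -0.004 0 0 0 0;-0.024 0 -0.005 0 0 0 0;-0.030 0 -0.006 0 0 0 0;-0.036 0 -0.007 0 0 0 0;-0.042 0 -0.009 0 0 0 0;-0.048 0 -0.010 0 0 0 0;-0.054 0 -0.011 0 0 0 0;-0.060 0 -0.012 0 0 0 0;-0.066 0 -0.014 0 0 0 0;-0.072 0 -0.015 0 0 0 0;-0.078 0 -0.016 0 0 0 0'
python3 - <<'E'
from h import *
from plant import capture
goal(-.075,-.025,.052,12)
c=capture("scene");cv2.imwrite("pics/s3.png",cv2.resize(c["frame"][60:280,130:360,::-1],None,fx=2.5,fy=2.5))
c=capture("top");cv2.imwrite("pics/t3.png",cv2.resize(c["frame"][130:360,270:420,::-1],None,fx=2.5,fy=2.5))
E
```

```text
time: 3.75
ee_pos: [0.4649, -0.0954, 0.0519]
orientation: [179.9, -12.0, 175.9]
contact_force: [-1.8, -0.3, 2.4]
width: 0.0001
grasp_force: 1.4
t 3.75 clamp xy [-0.0853 -0.0253] z 0.0519 ori [179.9 -12.  175.9] F [-1.8 -0.3  2.4] w 0.0
row [-0.01    0.0003 -0.0022] [ 0.0011  0.0007 -0.    ] world [ 0.475 -0.096  0.052] joint-r 0.485
```

View pics/s3.png

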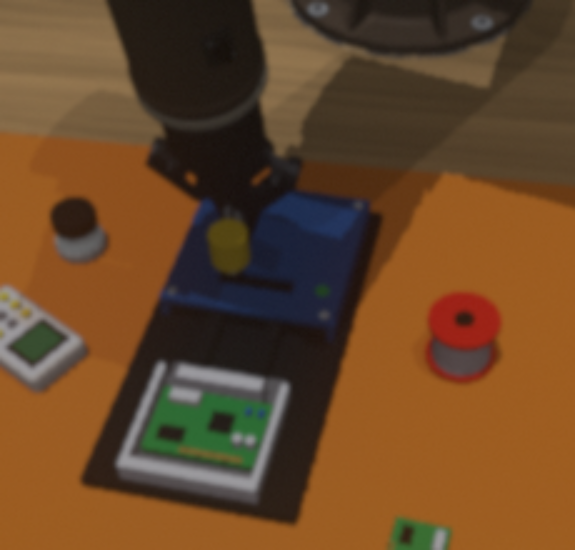

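The fingers push the knob (top at crop (230,228)); the jaw blade (218,377) is just about at the board. I'll continue slowly until the force rises at the corner.

```bash
python3 - <<'E'
from h import *
from plant import capture
c=capture("scene");w=back(c,[(222,151.2)],.074)[0,:2];print("knob clamp",RC.T@(w-O))
E
python3 -m crank '-0.003 0 -0.0006 0 0 0 0;-0.006 0 -0.0013 0 0 0 0;-0.008 0 -0.0017 0 0 0 0;-0.010 0 -0.002 0 0 0 0;-0.011 0 -0.0023 0 0 0 0;-0.011 0 -0.0023 0 0 0 0'
python3 -c "
from h import *
state()"
```

```text
knob clamp [-0.05958819 -0.0248665 ]
time: 4.5
ee_pos: [0.4757, -0.0962, 0.0519]
orientation: [179.9, -12.0, 175.9]
contact_force: [-1.5, -0.1, -0.4]
width: -0.0
grasp_force: 0.6
t 4.5 clamp xy [-0.0744 -0.0253] z 0.0519 ori [179.9 -12.  175.9] F [-1.5 -0.1 -0.4] w -0.0
```

```bash
python3 -m crank '-0.002 0 -0.0004 0 0 0 0;-0.004 0 -0.0008 0 0 0 0;-0.006 0 -0.0013 0 0 0 0;-0.006 0 -0.0013 0 0 0 0'
python3 -m crank '-0.001 0 -0.0002 0 0 0 0;-0.002 0 -0.0004 0 0 0 0;-0.002 0 -0.0004 0 0 0 0'
python3 -c "
from h import *
state()"
```

```text
time: 4.9
ee_pos: [0.4798, -0.0963, 0.0518]
orientation: [179.9, -12.2, 176.0]
contact_force: [-11.2, -0.5, 3.7]
width: 0.0001
grasp_force: 5.4
time: 5.2
ee_pos: [0.4802, -0.0963, 0.0518]
orientation: [179.9, -12.3, 176.0]
contact_force: [-17.6, -1.7, 8.6]
width: 0.0003
grasp_force: 9.3
t 5.2 clamp xy [-0.0699 -0.0251] z 0.0518 ori [179.9 -12.3 176. ] F [-17.6  -1.7   8.6] w 0.0
```

The force rose sharply at TCP x = -70 mm, which puts the knob against the corner. Backing off, rising, then looking.

```bash
python3 -m crank '0.015 0 0.003 0 0 0 0;0.03 0 0.006 0 0 0 0;0.05 0 -0.04 0 0 0 0;0.05 -0.02 -0.06 0 0 0 0;0.05 -0.07 -0.06 0 0 0 0;0.05 -0.1 -0.06 0 0 0 0;0.05 -0.1 -0.06 0 0 0 0'
python3 - <<'E'
from h import *
from plant import capture
goal(-.04,-.082,.1,0);goal(-.04,-.082,.052,0)
c=capture("scene");
for t in(.074,.08,.086):print(proj(c,np.r_[O+RC@[-.12+t,-.025],.074]))
cv2.imwrite("pics/s4.png",cv2.resize(c["frame"][100:280,130:310,::-1],None,fx=3.3,fy=3.3))
E
```

```text
time: 5.9
ee_pos: [0.4411, -0.1974, 0.1213]
orientation: [-180.0, -11.8, 175.8]
contact_force: [0.1, 0.1, -0.2]
width: -0.0002
grasp_force: 0.0
t 5.9 clamp xy [-0.1018 -0.1287] z 0.1213 ori [-180.   -11.8  175.8] F [ 0.1  0.1 -0.2] w -0.0
row [-0.0647  0.0469  0.0082] [-2.000e-04 -2.061e-01 -2.700e-03] world [ 0.506 -0.155  0.1  ] joint-r 0.529
t 5.9 clamp xy [-0.1018 -0.1287] z 0.1213 ori [-180.   -11.8  175.8] F [ 0.1  0.1 -0.2] w -0.0
row [-0.0745  0.0469  0.0552] [-2.000e-04 -2.061e-01 -2.700e-03] world [ 0.506 -0.155  0.052] joint-r 0.529
[[220.09371914 155.7936602 ]]
[[219.26843871 157.85305762]]
[[218.43644819 159.92919938]]
```

View pics/s4.png

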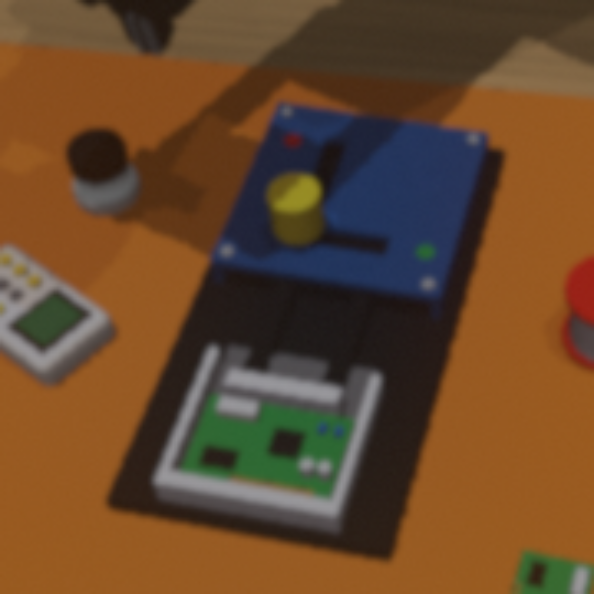

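The knob top at crop (295,192), i.e. (219.4,158.2), matches the predicted corner (219.3,157.9). The blade (285,385) has the board up against the stop. Going down on the knob's -y side.

```bash
python3 -m crank '-0.035 0.02 0 0 -0.1 0 0;-0.065 0.047 0.008 0 -0.206 0 0;-0.065 0.047 0.008 0 -0.206 0 0;-0.07 0.047 0.03 0 -0.206 0 0;-0.0745 0.047 0.055 0 -0.206 0 0;-0.0745 0.047 0.055 0 -0.206 0 0'
python3 -c "
from h import *
goal(-.04,-.025,.052,0)"
```

```text
time: 6.55
ee_pos: [0.5031, -0.1502, 0.0496]
orientation: [179.9, -0.4, 176.0]
contact_force: [-0.2, 1.1, -0.4]
width: -0.0001
grasp_force: 0.0
t 6.55 clamp xy [-0.0433 -0.0772] z 0.0496 ori [179.9  -0.4 176. ] F [-0.2  1.1 -0.4] w -0.0
row [-0.0033  0.0522 -0.0023] [ 0.0023 -0.0075  0.0005] world [ 0.51  -0.098  0.052] joint-r 0.519
```

```bash
python3 -m crank '-0.003 0.008 -0.002 0 0 0 0;-0.003 0.015 -0.002 0 0 0 0;-0.003 0.020 -0.002 0 0 0 0;-0.003 0.025 -0.002 0 0 0 0;-0.003 0.030 -0.002 0 0 0 0;-0.003 0.035 -0.002 0 0 0 0;-0.003 0.040 -0.002 0 0 0 0;-0.003 0.045 -0.002 0 0 0 0;-0.003 0.050 -0.002 0 0 0 0;-0.003 0.055 -0.002 0 0 0 0;-0.003 0.060 -0.002 0 0 0 0;-0.003 0.060 -0.002 0 0 0 0'
python3 -m crank '0 0.002 0 0 0 0 0;0 0.004 0 0 0 0 0;0 0.006 0 0 0 0 0;0 0.006 0 0 0 0 0'
python3 -c "
from h import *
state()"
```

```text
time: 7.75
ee_pos: [0.5119, -0.091, 0.0536]
orientation: [179.9, -0.2, 176.0]
contact_force: [-0.2, -0.5, 0.5]
width: 0.0001
grasp_force: 0.0
time: 8.15
ee_pos: [0.5124, -0.0856, 0.0537]
orientation: [179.9, -0.2, 175.9]
contact_force: [-0.4, -0.8, 1.0]
width: 0.0001
grasp_force: 0.3
t 8.15 clamp xy [-0.0386 -0.0121] z 0.0537 ori [179.9  -0.2 175.9] F [-0.4 -0.8  1. ] w 0.0
```

```bash
python3 -m crank '0 0.002 0 0 0 0 0;0 0.004 0 0 0 0 0;0 0.005 0 0 0 0 0;0 0.005 0 0 0 0 0'
python3 -m crank '0 0.002 0 0 0 0 0;0 0.003 0 0 0 0 0;0 0.003 0 0 0 0 0'
python3 - <<'E'
from h import *
from plant import capture
state()
c=capture("scene")
for t in(.045,.05):print(proj(c,np.r_[O+RC@[-.04,-.025+t],.074]))
cv2.imwrite("pics/s5.png",cv2.resize(c["frame"][100:280,130:310,::-1],None,fx=3.3,fy=3.3))
E
```

```text
time: 8.55
ee_pos: [0.5128, -0.0806, 0.0537]
orientation: [179.9, -0.2, 175.9]
contact_force: [-1.3, -1.1, -0.5]
width: -0.0002
grasp_force: 0.4
time: 8.85
ee_pos: [0.5132, -0.0777, 0.0538]
orientation: [179.9, -0.2, 175.9]
contact_force: [-1.7, -0.8, -0.5]
width: -0.0001
grasp_force: 0.5
t 8.85 clamp xy [-0.0383 -0.0042] z 0.0538 ori [179.9  -0.2 175.9] F [-1.7 -0.8 -0.5] w -0.0
[[240.44017537 161.12882531]]
[[242.80901102 161.49534013]]
```

View pics/s5.png

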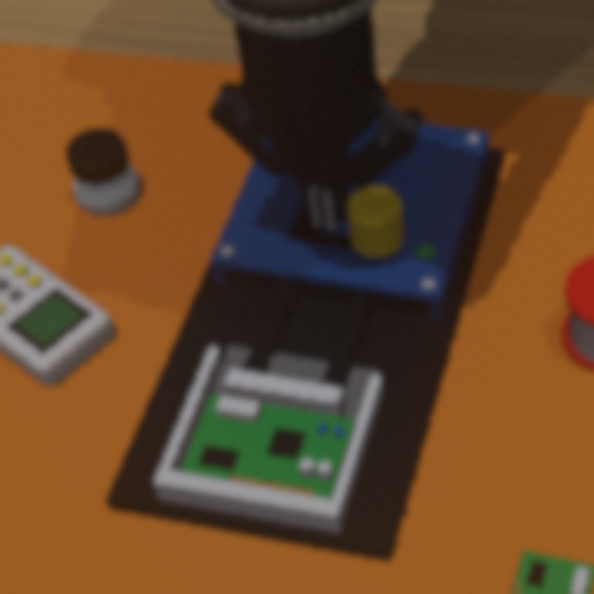

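The knob top at crop (376,203), i.e. (243.9,161.5), is at or near the locked end (242.8,161.5). The force is still only about 1 N, so I'll push on until it rises.

```bash
python3 -m crank '0 0.001 0 0 0 0 0;0 0.002 0 0 0 0 0;0 0.003 0 0 0 0 0;0 0.003 0 0 0 0 0'
python3 -m crank '0 0.001 0 0 0 0 0;0 0.002 0 0 0 0 0;0 0.002 0 0 0 0 0'
```

```text
time: 9.3
ee_pos: [0.5135, -0.0759, 0.0539]
orientation: [-180.0, -0.1, 176.0]
contact_force: [-3.3, -17.5, 1.9]
width: -0.0001
grasp_force: 9.4
time: 9.6
ee_pos: [0.5136, -0.0749, 0.0541]
orientation: [-179.9, -0.1, 176.0]
contact_force: [-7.7, -32.7, 4.4]
width: 0.0001
grasp_force: 16.7
```

The knob is against the end stop. Retreating in -y, then up and back.

```bash
python3 -m crank '0 -0.010 0 0 0 0 0;0 -0.03 0 0 0 0 0;0 -0.04 -0.03 0 0 0 0;0.02 -0.04 -0.08 0 0 0 0;0.05 -0.08 -0.12 0 0 0 0;0.05 -0.12 -0.15 0 0 0 0;0.05 -0.14 -0.15 0 0 0 0;0.05 -0.14 -0.15 0 0 0 0;0.05 -0.14 -0.15 0 0 0 0'
python3 - <<'E'
from h import *
from plant import capture
state()
c=capture("scene")
for t in(.045,.05):print(proj(c,np.r_[O+RC@[-.04,-.025+t],.074]))
cv2.imwrite("pics/s6.png",cv2.resize(c["frame"][100:280,130:310,::-1],None,fx=3.3,fy=3.3))
E
```

```text
time: 10.5
ee_pos: [0.454, -0.2095, 0.2039]
orientation: [179.9, -0.1, 175.8]
contact_force: [0.6, 1.1, 0.8]
width: 0.0002
grasp_force: 0.0
t 10.5 clamp xy [-0.088  -0.1398] z 0.2039 ori [ 1.799e+02 -1.000e-01  1.758e+02] F [0.6 1.1 0.8] w 0.0
[[240.44017537 161.12882531]]
[[242.80901102 161.49534013]]
```

View pics/s6.png

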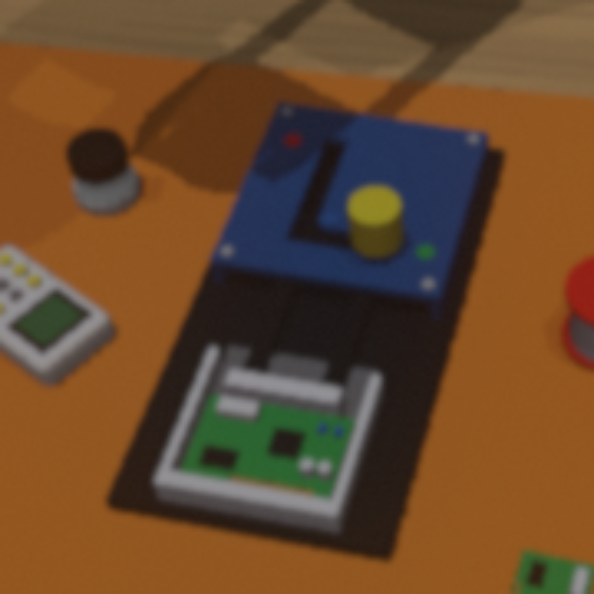

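The knob top at crop (375,206), i.e. (243.6,162.4), is at the locked end beside the green dot. The board is home against the stop, the bystanders have not moved, and the robot is clear.

```bash
python3 -c "
from plant import ctrl
print(ctrl.sign_off())"
```

```text
the job is handed in; nothing more can be done
None
```

The board is clamped: the knob is locked at the green-dot end, the board is home against its stop, the bystanders are where they were, and the job was handed in at about 10.5 s with the arm clear.

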